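Press a square into the corner and hold a gauge post plumb

TASK

The gauge post has to be held plumb while its slack pivot bolt is tightened: lay the steel parallel flat in its nest between the dowel pins, let go of it, then stand the engineer's square on the parallel and press it home into the corner, base flat on the parallel and the full length of its blade against the post, so that the square alone pushes the leaning post upright. Finish holding it there: keep gripping the square and pressing it against the post, do not let go. Never touch the post or its gauge with the gripper, and leave the brass coupling and the roll of tape where they are.

Things in the scene. Friction and masses are not known exactly. Their poses are not given: they have to be found in the camera images.
- stand_plate: Gauge stand's fixture plate, screwed down: aluminium, 200 x 84 x 12 mm. Origin: centre of its underside; z up; x along it, from the dowel nest to the post. Its steel swivel foot (flange 8 mm thick, 66 wide, from x = 31 mm on, screw heads to 13 mm above the plate) keeps a square that stands on the plate itself away from the post; hence the parallel.
- nest (a point): Nest centre on the plate's top (plate frame -16, 0, 12 mm; same axes): the centre of the parallel's underside belongs here. Bounded by 8 mm dowel pins, 12 mm high, domed: two on each long side (x = +-36, y = +-23 mm from the centre), one at the near end (x = -51), and the flange at the far end (x = +47): 2 mm play all round. Fingers fit between a side's two pins.
- corner (a point): The corner for the square's heel: middle of the plumb post's front face at the height of the seated parallel's top (plate frame 57, 0, 32 mm; same axes). The seated parallel ends 28 mm before it; the square's base bridges that gap.
- post: Upright of 28 x 28 mm slotted aluminium with a round gauge (60 mm wide) on top, 0.67 kg. Origin: its pivot bolt (plate frame 83, 0, 45 mm), z along the post. Its flat front face looks to -x at x = -26 mm, from z = -20 to 150 mm; the gauge, level with the face, reaches z = 245 mm. Slack: it sinks towards the nest to its stop by its own weight; under 2 N at the blade's top push it up.
- post_tilt (a joint): Lean of the post about its pivot bolt, rad: 0 is plumb, positive leans over the nest. It starts at its stop, 0.12, where the face overhangs by 17 mm at the height of the blade's top; it can go past plumb, to -0.05.
- parallel: Ground steel setting block (parallel), 90 (x) x 34 (y) x 20 (z) mm, 0.45 kg, loose, lying flat on the table; three holes in each long side. Origin: centre of its underside, z up. Both ways round are the same. Near it stand a fixed clamp fixture (nearer the robot, 100 mm high) and a fixed black crate (behind, 100 mm high).
- square: Steel engineer's square, 0.5 kg, loose, standing on its base. Base 110 (x) x 22 (y) x 30 (z) mm; origin: centre of its underside, z up. Its blade, 22 (x) x 6 (y) mm, rises at the +x end to 150 mm above the underside; the blade's outer edge and the base's end face are in one plane at x = 55 mm. Grip the base across its 22 mm from above, between x = -50 and -10 mm.
- heel (a point): Outer heel corner of the square: x = 55, y = 0, z = 0 mm in the square's frame, same axes. Home, it coincides with point corner.
- coupling: Small brass-coloured hose coupling standing upright, 33 mm wide, 54 mm high; bystander. Origin: centre of its underside.
- tape: Roll of black tape lying flat, 62 mm wide, 19 mm high; bystander. Origin: centre of its underside.

How it is judged:
By the outcome, as a careful person would: the job done as asked, in the order asked, and still so for the second after the job is handed in, while the arm keeps its last pose, push and grip.
It also fails if it takes over 69 s, if anything falls off the work surface, if the arm or the gripper's body presses on something with over 40 N, if the wrist force passes 120 N, or if a joint passes its speed limit or range.

ROBOT

A 6-joint arm with a two-finger parallel gripper is mounted at the origin on a cart in front of the work surface, level with it; the furniture and walls round the work are solid. World frame = base frame: x ahead of the robot, y to its left, z up, the work surface at z = 0. Lengths are in m, angles in rad, forces in N, time in s.
With the tool pointing down it reaches from about 0.2 to 0.875 m from the base axis. Payload 3.4 kg.
Tool frame: the origin (TCP) lies on the centre line of the jaws, within the pads' length; the fingertips stand 22 mm ahead of it and the grasp point (between the pads) lies 3 mm ahead of it; z points along the fingers, y is the line along which they close (so a half turn about z gives the same grasp; the last joint's range is limited). The gripper opens to 94 mm and grips with 3 to 60 N. Pads are 16 mm wide; open, the fingers measure 119 mm over their backs; the gripper's body (75 mm by 177 mm) begins 78 mm behind the grasp point.
Start: joints at [1.164, 0.276, 1.505, -0, 1.361, -0.121], TCP at [0.162, 0.552, 0.199] pointing down, gripper open.
Joint ranges: [-2.89, 2.89], [-0.75, 2.08], [0.22, 2.7], [-1.18, 4.32], [0.11, 2.71], [-2.7, 2.7]. Speed limits (rad/s): [2.57, 2.57, 3.14, 3.14, 3.14, 3.14].

INTERFACE

Orientations are given as a unit quaternion [x, y, z, w].
In Python, from workcell import r gives the robot as it stands. Calls block until the motion is done:
- r.goto(position, orientation): joint-space move of the TCP to a pose.
- r.move_straight(position, rotation=None, feed=0.15): straight line of the TCP; rotation=None keeps the orientation; feed is the mean speed in m/s.
- r.goto_joints(angles): joint-space move.
- r.move_gripper(opening, f_grip=None): opening from 0.0 (shut) to 1.0 (fully open); f_grip is the grip in N (None keeps the last); returns when the fingers have stopped.
- r.pause(seconds).
- r.inverse_kinematics(position, orientation): joint angles nearest the present ones, or None.
- r.read_state(): the state.
- r.snapshot(name): name is "scene" or "top" or "wrist"; returns the picture (420x560x3 uint8, red, green, blue); there is no depth.
- r.get_calibration(name): a dict with "camera_matrix" (3x3 intrinsics, pixels), "distortion" ([k1, k2, p1, p2, k3] as OpenCV has them; the pictures are not rectified), "R" (3x3) and "t" (3): a world point X has camera coordinates R X + t. Camera axes: x right, y down, z forward; pixel columns grow to the right and rows downward; lengths in m; the calibration is good to about 2 mm. A picture is of the moment at which its call begins: read the wrist's pose just before it. get_calibration takes no time and is no camera call; for the wrist camera it gives the pose at the moment of the call.
A pose or a line that the arm cannot do raises r.MotionError and nothing moves.
- r.sign_off(): hands the job in; it is judged then, once.
The state is a dict: "time": time; "q": joint angles; "joint_vel": joint speeds; "joint_torque": joint torques, N m; "position": TCP position; "tool_rot": TCP orientation; "ft_force": force on the tool from outside, world axes, zero at the start; "moment": the same for the moment, N m; "finger_gap": opening from 0.0 (shut) to 1.0 (fully open); "grip_force": force on a finger pad.
Only numpy, scipy, OpenCV 4.12 (cv2) and the standard library are available. Lean on these libraries where they do the work, as an engineer would, in place of code of your own. Each camera call takes 0.05 s, during which the arm holds its last target. There are 200 camera calls.

## Working session

There is one attempt and no reset: what is moved stays moved. The work goes in short steps, each a Python script; the robot and the scene stay as the last script left them, time stands still between calls to the robot, and variables do not carry over. Pictures are saved under pics/ and viewed, at most 10 in all, crops included, and the job is handed in when it is done.

```bash
mkdir -p pics; ls; python3 - <<'E'
from workcell import r
import cv2,numpy as np
a=[]
for n in("scene","top"):
    im=r.snapshot(n)[:,:,::-1]; cv2.imwrite(f"pics/{n}0.png",im)
    c=r.get_calibration(n); print(n,np.round(c["camera_matrix"],1).tolist(),c["distortion"],np.round(-np.array(c["R"]).T@c["t"],3))
print(r.read_state())
E
```

```text
pics
scene [[425.7, 0.0, 278.9], [0.0, 425.7, 210.8], [0.0, 0.0, 1.0]] [0.00055787 0.         0.         0.         0.        ] [-0.087  0.305  0.675]
top [[412.0, 0.0, 277.6], [0.0, 412.0, 208.3], [0.0, 0.0, 1.0]] [-0.10559604  0.          0.          0.          0.        ] [ 0.328 -0.004  0.916]
{'time': 0.1, 'q': array([ 1.16397651e+00,  2.76511871e-01,  1.50595480e+00, -3.53175338e-06,
        1.36067170e+00, -1.21027325e-01]), 'joint_vel': array([ 0.00060592, -0.00245351, -0.00438716, -0.00095403, -0.00025494,
       -0.00056643]), 'joint_torque': array([ 1.42666442e-03, -4.05457842e+01, -2.37779599e+01,  7.07170763e-02,
        2.99073500e-02, -4.13153782e-05]), 'position': array([0.16193084, 0.55122167, 0.19812319]), 'tool_rot': array([ 1.42410027e-01,  9.89807449e-01, -7.46546981e-04, -1.99948603e-04]), 'ft_force': array([ 0.74973857,  0.61990393, -0.30345044]), 'moment': array([-0.01688285,  0.07095492,  0.00830388]), 'grip_force': 0.0, 'finger_gap': 0.9975824085868014}
```

View pics/scene0.png

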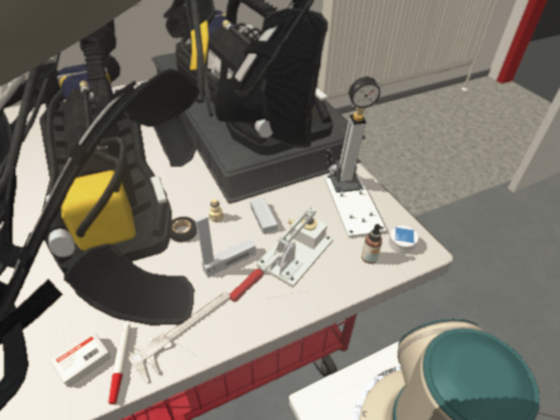

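View pics/top0.png

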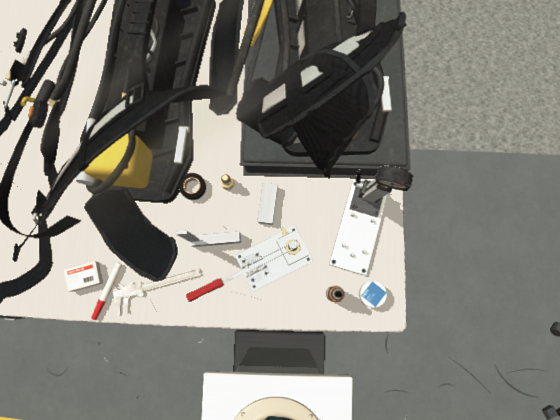

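Top view: the parallel is at about (268,203), the square at (212,238), the plate at (355,235) with the post at (370,195). The coupling is at (227,181) and the tape at (193,186). I'll zoom in and measure.

```bash
cat > h.py <<'E'
from workcell import r
import cv2,numpy as np
from scipy.spatial.transform import Rotation as Ro
def ray(c,px,z):
    K=np.array(c["camera_matrix"]);R=np.array(c["R"]);t=np.array(c["t"])
    u=cv2.undistortPoints(np.array(px,float).reshape(-1,1,2),K,np.array(c["distortion"])).reshape(-1,2)
    d=np.c_[u,np.ones(len(u))]@R; o=-R.T@t
    return o+d*((z-o[2])/d[:,2])[:,None]
def proj(c,X):
    return cv2.projectPoints(np.array(X,float).reshape(-1,3),cv2.Rodrigues(np.array(c["R"]))[0],np.array(c["t"],float),np.array(c["camera_matrix"]),np.array(c["distortion"]))[0].reshape(-1,2)
def down(yaw): # tool z down, tool y (closing line) at angle yaw in world xy
    y=np.array([np.cos(yaw),np.sin(yaw),0]);z=np.array([0,0,-1.])
    return Ro.from_matrix(np.c_[np.cross(y,z),y,z]).as_quat()
E
python3 - <<'E'
from h import *
im=cv2.imread("pics/top0.png")[160:300,170:410]
cv2.imwrite("pics/crop0.png",cv2.resize(im,None,fx=3.3,fy=3.3,interpolation=cv2.INTER_CUBIC))
c=r.get_calibration("top"); print(np.round(ray(c,[[0,0],[268,203],[355,235],[240,238]],0.02),3))
w=r.get_calibration("wrist"); s=r.read_state(); T=Ro.from_quat(s["tool_rot"]).as_matrix()
o=-np.array(w["R"]).T@w["t"]; print(T.T@(o-s["position"]),np.round(np.array(w["R"])@T,3),w["camera_matrix"][0])
E
```

```text
[[ 1.079  0.795  0.02 ]
 [ 0.52   0.031  0.02 ]
 [ 0.453 -0.162  0.02 ]
 [ 0.44   0.09   0.02 ]]
[ 0.08060241 -0.00085545 -0.18621884] [[ 0.001  1.    -0.   ]
 [-0.96   0.001 -0.28 ]
 [-0.28   0.001  0.96 ]] [311.96710017   0.         279.16332313]
```

View pics/crop0.png

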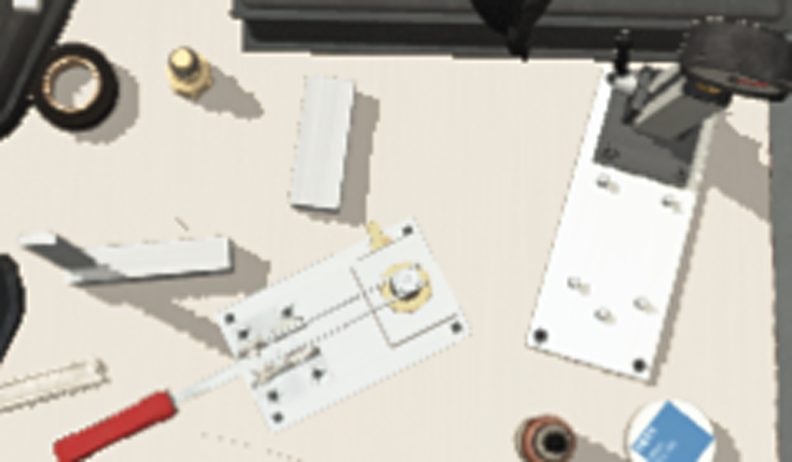

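The zoom confirms the plate pins at crop (606,184), (672,203), (577,284), (645,303) and (603,316). The parallel lies at crop (323,143), and the square's blade end points left (+y). I'll go above the parallel and look with the wrist camera.

```bash
python3 - <<'E'
from h import *
c=r.get_calibration("top")
f=lambda p:np.array(p)/3.3+[170,160]
pins=ray(c,f([[606,184],[672,203],[577,284],[645,303],[603,316]]),.024)[:,:2]
N=np.array([[36,23],[36,-23],[-36,23],[-36,-23],[-51,0]])/1e3
def fit(N,P):
    n0,p0=N.mean(0),P.mean(0);H=(N-n0).T@(P-p0);a=np.arctan2(H[0,1]-H[1,0],H[0,0]+H[1,1])
    R=np.array([[np.cos(a),-np.sin(a)],[np.sin(a),np.cos(a)]]);t=p0-R@n0;return a,t,np.abs(P-(N@R.T+t)).max()
print("nest",fit(N,pins))
print("par",ray(c,f([[308,78],[355,80],[338,210],[292,206]]),.02).round(3)[:,:2].tolist())
print("sq end",ray(c,f([[230,237],[232,268],[70,285],[30,240]]),.03).round(3)[:,:2].tolist())
print("crate",ray(c,f([[245,50],[560,58]]),.0).round(3)[:,:2].tolist())
s=r.read_state();p=s["position"];q=s["tool_rot"]
r.move_straight([p[0],p[1],.35])
for P in ([.3,.22,.35],[.5,.02,.22]): 
    r.goto(P,down(np.pi/2-.13))
print(r.read_state()["time"],r.read_state()["q"].round(2))
r.pause(.2)
np.save("wc.npy",r.get_calibration("wrist"),allow_pickle=True)
cv2.imwrite("pics/w1.png",r.snapshot("wrist")[:,:,::-1])
E
```

```text
nest (np.float64(-0.27923075106873874), array([ 0.45599054, -0.17062687]), np.float64(0.0014464145551613683))
par [[0.565, 0.043], [0.564, 0.011], [0.474, 0.02], [0.476, 0.051]]
sq end [[0.453, 0.091], [0.432, 0.088], [0.418, 0.195], [0.447, 0.224]]
crate [[0.589, 0.089], [0.589, -0.131]]
3.8 [-0.1   0.15  1.62  0.    1.37 -1.54]
```

View pics/w1.png

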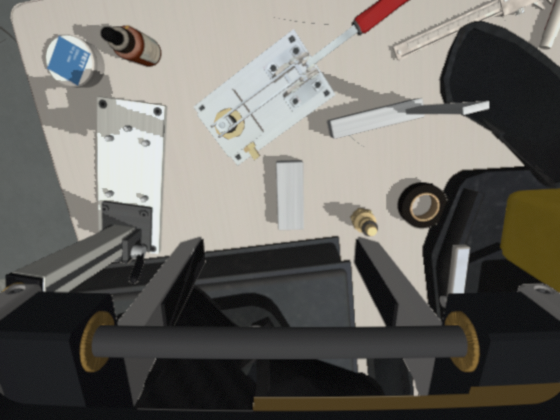

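Wrist view, where image-down is world +x: the parallel's top face is at about (291,195), the plate pins are around (127,128) to (145,195), and the square's base runs (332,128) to (420,105). I'll enlarge it for exact corners.

```bash
python3 - <<'E'
import cv2,numpy as np
im=cv2.imread("pics/w1.png")
a=cv2.resize(im[145:240,190:320],None,fx=6,fy=6,interpolation=cv2.INTER_CUBIC)[:, :400+380]
A=im[150:240,262:322]; B=im[95:220,92:172]; C=im[85:145,320:500]
A=cv2.resize(A,None,fx=5,fy=5,interpolation=cv2.INTER_CUBIC) #300x450
B=cv2.resize(B,None,fx=3.6,fy=3.6,interpolation=cv2.INTER_CUBIC) #288x450
o=np.zeros((600,800,3),np.uint8)
o[:450,:300]=A;o[:450,310:598]=B
C=cv2.resize(im[85:145,320:500],None,fx=1,fy=1)
C=cv2.resize(cv2.rotate(im[85:145,320:500],cv2.ROTATE_90_CLOCKWISE),None,fx=3.3,fy=3.3,interpolation=cv2.INTER_CUBIC)
o[:C.shape[0],602:602+C.shape[1]]=C[:,:198];print(C.shape)
cv2.imwrite("pics/c1.png",o)
E
```

```text
(594, 198, 3)
```

View pics/c1.png

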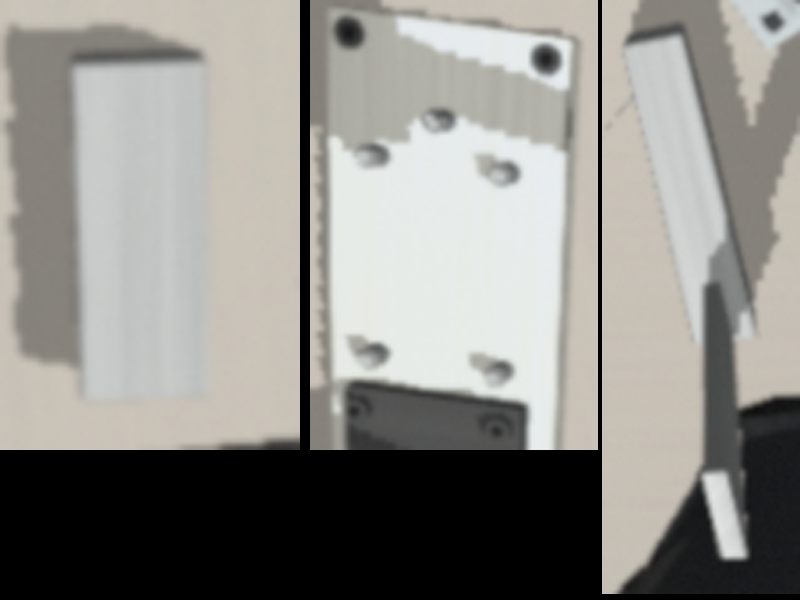

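The enlargement gives these corners. Parallel's top: (72,62), (204,60), (207,398), (83,399). Plate's near corners: (330,8), (578,40). Flange front corners: (348,380), (528,405). Square's base end: (626,42) to (683,30).

```bash
cat >> h.py <<'E'
def fit(N,P):
    N=np.array(N)/1e3;n0,p0=N.mean(0),P.mean(0);H=(N-n0).T@(P-p0);a=np.arctan2(H[0,1]-H[1,0],H[0,0]+H[1,1])
    R=np.array([[np.cos(a),-np.sin(a)],[np.sin(a),np.cos(a)]]);t=p0-R@n0;return a,t,((P-(N@R.T+t))*1e3).round(1).tolist()
E
python3 - <<'E'
from h import *
c=np.load("wc.npy",allow_pickle=True).item()
A=lambda p:np.array(p)/5+[262,150]-.4
B=lambda p:(np.array(p)-[310,0])/3.6+[92,95]-.36
def C(p): # rotated clockwise: col'=59-row, row'=col
    p=(np.array(p,float)-[602,0])/3.3-.35; return np.c_[320+p[:,1],85+59-p[:,0]]
print("par",fit([[-45,-17],[-45,17],[45,17],[45,-17]],ray(c,A([[72,62],[204,60],[207,398],[83,399]]),.02)[:,:2]))
P=np.r_[ray(c,B([[330,8],[578,40]]),.012),ray(c,B([[348,380],[528,405]]),.02)][:,:2]
a,t,e=fit([[-84,-42],[-84,42],[47,-33],[47,33]],P);print("nest",a,t,e)
pt=ray(c,B([[372,155],[499,172],[440,119],[370,352],[495,370]]),.020)[:,:2]
print("pins nest",fit([[-36,-23],[-36,23],[-51,0],[36,-23],[36,23]],pt))
Q=C([[626,42],[683,30],[756,335],[696,338],[702,475],[720,472],[747,557],[722,558]]);print(Q.round(1).tolist())
print("base top",ray(c,Q[:4],.03)[:,:2].round(4).tolist()); print("blade top",ray(c,Q[4:],.15)[:,:2].round(4).tolist())
E
```

```text
par (np.float64(-0.09949091219058158), array([0.52259974, 0.03130589]), [[0.1, 0.5], [0.4, -0.7], [0.0, -0.5], [-0.5, 0.7]])
nest -0.2692802352170993 [ 0.46071005 -0.1680943 ] [[1.1, -0.9], [0.9, 0.5], [-1.0, 0.2], [-0.9, 0.2]]
pins nest (np.float64(-0.2804370744223814), array([ 0.45944343, -0.16945881]), [[1.0, 0.3], [-0.1, -1.3], [0.6, 0.7], [-0.6, 0.4], [-0.9, -0.0]])
[[332.4, 137.1], [328.7, 119.8], [421.2, 97.7], [422.1, 115.9], [463.6, 114.0], [462.7, 108.6], [488.4, 100.4], [488.7, 108.0]]
base top [[0.4537, 0.0899], [0.4333, 0.0873], [0.4213, 0.1964], [0.442, 0.1972]]
blade top [[0.4372, 0.1781], [0.4329, 0.1773], [0.4288, 0.1983], [0.4348, 0.1988]]
```

```bash
cat >> h.py <<'E'
def tri(c1,p1,c2,p2):
    a0,a1=ray(c1,[p1],0)[0],ray(c1,[p1],.2)[0];b0,b1=ray(c2,[p2],0)[0],ray(c2,[p2],.2)[0]
    A=np.c_[a1-a0,-(b1-b0)];s=np.linalg.lstsq(A,b0-a0,rcond=None)[0]
    return ((a0+s[0]*(a1-a0)+b0+s[1]*(b1-b0))/2).round(3)
E
python3 - <<'E'
from h import *
t=r.get_calibration("top");c=np.load("wc.npy",allow_pickle=True).item()
f=lambda x,y:[170+x/3.3,160+y/3.3]
for n,a,b in [("yellow",f(378,235),[252,150]),("ring",f(408,285),[229,121]),("boltring",f(408,283),[222,125]),("corner",f(412,220),[238,163]),("handle",f(60,445),[362,28]),("clampbody",f(290,312),[278,68])]: print(n,tri(t,a,c,b))
nest=np.array([.460,-.1688]);y=-.273
for d in(0,-.01):
    P=nest+d*np.array([np.cos(y),np.sin(y)]); print(r.inverse_kinematics([*P,.04],down(np.pi/2+y)))
E
```

```text
yellow [ 0.457 -0.007  0.031]
ring [ 0.421 -0.026  0.053]
boltring [ 0.421 -0.027  0.084]
corner [ 0.472 -0.03   0.004]
handle [ 0.305  0.21  -0.157]
clampbody [0.391 0.036 0.195]
[-4.93812729e-01  2.98460271e-01  1.91832230e+00 -4.44089210e-16
  9.24810084e-01 -1.79160906e+00]
[-4.98422375e-01  2.85660076e-01  1.93889157e+00 -4.44089210e-16
  9.17041008e-01 -1.79621870e+00]
```

```bash
python3 - <<'E'
from h import *
y=-.0995;u=np.array([np.cos(y),np.sin(y)]);G=np.array([.5226,.0313])-.012*u;q=down(np.pi/2+y)
r.move_gripper(.62,50)
r.goto([*G,.15],q); r.move_straight([*G,.0255],feed=.1)
r.move_gripper(0.2,50); s=r.read_state();print(s["finger_gap"],s["grip_force"],s["position"],s["ft_force"])
r.move_straight([*G,.2],feed=.15); s=r.read_state();print(s["finger_gap"],s["ft_force"],s["time"])
y=-.273;u=np.array([np.cos(y),np.sin(y)]);N=np.array([.460,-.1688]);q=down(np.pi/2+y)
r.goto([.38,0,.2],q); r.goto([*(N-.092*u),.2],q); r.pause(.2)
np.save("wc2.npy",r.get_calibration("wrist"),allow_pickle=True)
im=r.snapshot("wrist")[:,:,::-1]; cv2.imwrite("pics/w2.png",im)
print(r.read_state()["time"])
E
```

```text
0.19706726400419075 0.0 [0.5106541  0.03250853 0.02549571] [-0.47590638  0.24094735  0.25537707]
0.19671177315734098 [-0.07402218 -0.36894936 -0.16200848] 8.65
10.1333
```

View pics/w2.png

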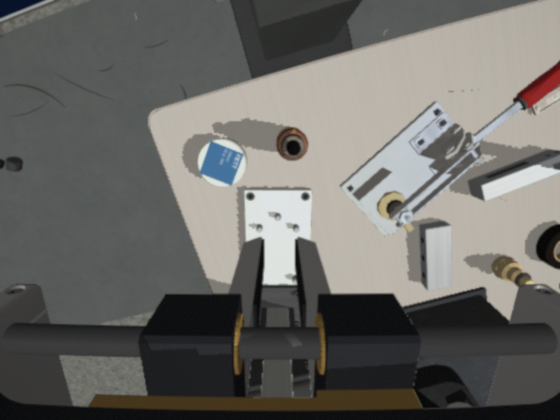

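The wrist view shows empty fingers. The parallel is still on the table at about (435,255), and the gap reads exactly the commanded 0.197. I'll re-measure where it lies now.

```bash
python3 - <<'E'
from h import *
im=r.snapshot("top")[:,:,::-1]; cv2.imwrite("pics/top2.png",im)
a=cv2.resize(cv2.imread("pics/w2.png")[210:300,405:465],None,fx=6,fy=6,interpolation=cv2.INTER_CUBIC)
b=cv2.resize(cv2.imread("pics/top0.png")[170:235,245:305],None,fx=6,fy=6,interpolation=cv2.INTER_CUBIC)[:540,:220]
b=cv2.resize(cv2.imread("pics/top2.png")[170:240,240:310],None,fx=6,fy=6,interpolation=cv2.INTER_CUBIC)
o=np.zeros((540,800,3),np.uint8);o[:540,:360]=a;o[:420,370:790]=b
cv2.imwrite("pics/c2.png",o)
E
```

```text
(no output)
```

View pics/c2.png

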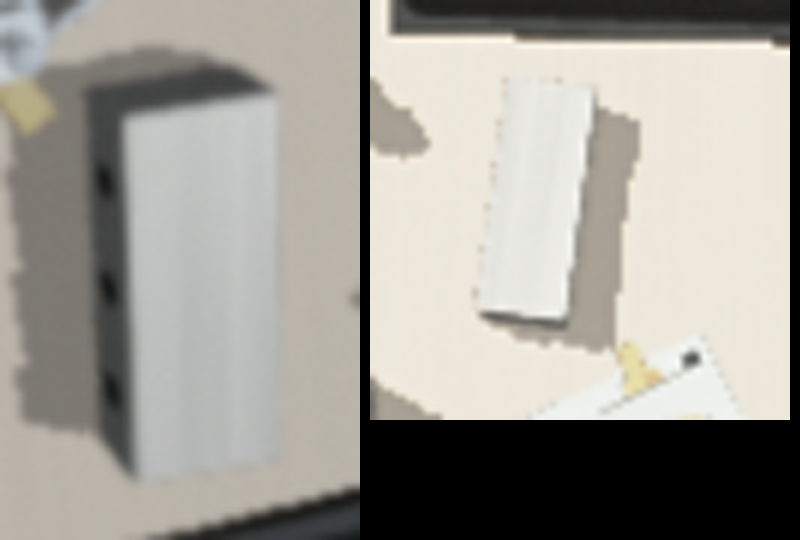

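```bash
python3 - <<'E'
from h import *
t=r.get_calibration("top");c=np.load("wc2.npy",allow_pickle=True).item()
W=np.array([[125,118],[275,95],[275,458],[138,480]])/6+[405,210]-.42
T=(np.array([[508,78],[595,92],[568,322],[482,312]])-[370,0])/6+[240,170]-.42
print(fit([[-45,-17],[-45,17],[45,17],[45,-17]],ray(c,W,.02)[:,:2]))
print(fit([[45,17],[45,-17],[-45,-17],[-45,17]],ray(t,T,.02)[:,:2]))
T0=np.array([[308,78],[355,80],[338,210],[292,206]])/3.3+[170,160]-.35
print(fit([[45,17],[45,-17],[-45,-17],[-45,17]],ray(t,T0,.02)[:,:2]))
s=r.read_state();print(s["finger_gap"],s["grip_force"],s["ft_force"])
E
```

```text
(np.float64(-0.1022593776830713), array([0.52247419, 0.03126332]), [[0.9, 0.8], [1.0, -1.1], [-1.1, -1.3], [-0.8, 1.5]])
(np.float64(-0.08428814721940309), array([0.52066437, 0.03226294]), [[0.2, -0.3], [-1.6, 0.8], [0.7, 0.8], [0.7, -1.3]])
(np.float64(-0.0869628747269186), array([0.52054638, 0.03228591]), [[-1.4, -1.2], [1.0, 0.6], [0.7, 1.8], [-0.3, -1.3]])
0.20103575820660444 0.0 [0.160976   0.49589028 0.60603383]
```

The block hasn't moved (both views agree within 2 mm). I'll go back down and check the pinch before lifting.

```bash
python3 - <<'E'
from h import *
y=-.095;u=np.array([np.cos(y),np.sin(y)]);G=np.array([.522,.0316])-.012*u;q=down(np.pi/2+y)
def st(n):
    s=r.read_state();print(n,round(s["time"],2),s["finger_gap"].round(3),s["grip_force"],s["position"].round(4),s["tool_rot"].round(3),s["ft_force"].round(1))
r.move_gripper(.62,50);st("open")
r.goto([.38,0,.2],q);r.goto([*G,.12],q);st("above"); r.move_straight([*G,.0255],feed=.1);st("down")
cv2.imwrite("pics/w3.png",r.snapshot("wrist")[:,:,::-1])
for g in(.45,.3,0.0):
    r.move_gripper(g,50);st(g)
r.pause(.3);st("end")
cv2.imwrite("pics/w4.png",r.snapshot("wrist")[:,:,::-1])
E
python3 -c "
import cv2,numpy as np
a=cv2.imread('pics/w3.png')[80:400,80:480];b=cv2.imread('pics/w4.png')[80:400,80:480]
cv2.imwrite('pics/w34.png',np.hstack([a,b]))"
```

```text
Traceback (most recent call last):
AttributeError: 'float' object has no attribute 'round'
[ WARN:0@0.005] global loadsave.cpp:275 findDecoder imread_('pics/w3.png'): can't open/read file: check file path/integrity
Traceback (most recent call last):
TypeError: 'NoneType' object is not subscriptable
```

```bash
cat >> h.py <<'E'
def st(n):
    s=r.read_state();print(n,round(s["time"],2),round(s["finger_gap"],3),round(s["grip_force"],1),s["position"].round(4),s["ft_force"].round(1),s["moment"].round(2))
    return s
E
python3 - <<'E'
from h import *
y=-.095;u=np.array([np.cos(y),np.sin(y)]);G=np.array([.522,.0316])-.012*u;q=down(np.pi/2+y)
r.goto([.38,0,.2],q);r.goto([*G,.12],q);st("above"); r.move_straight([*G,.0255],feed=.1);print(st("down")["tool_rot"],q)
cv2.imwrite("pics/w3.png",r.snapshot("wrist")[:,:,::-1])
for g in(.45,.3,0.0):
    r.move_gripper(g,50);st(g)
r.pause(.3);st("end")
cv2.imwrite("pics/w4.png",r.snapshot("wrist")[:,:,::-1])
a=cv2.imread('pics/w3.png')[80:400,80:480];b=cv2.imread('pics/w4.png')[80:400,80:480]
cv2.imwrite('pics/w34.png',np.hstack([a,b]))
E
```

```text
above 12.26 0.621 0.0 [0.5092 0.0314 0.1198] [ 0.6 -0.   0.2] [ 0.06 -0.03  0.01]
down 13.35 0.618 0.0 [0.5106 0.0327 0.0262] [ 0.1 -0.6 -0.1] [ 0.03  0.   -0.01]
[ 4.74828010e-02  9.98871788e-01 -4.69925263e-06  7.31193543e-04] [0.04748214 0.99887209 0.         0.        ]
0.45 13.88 0.444 0.0 [0.5101 0.0327 0.0256] [-0.  -1.1  0.4] [0.1  0.04 0.01]
0.3 14.32 0.298 0.0 [0.51   0.0327 0.0255] [ 0.7  0.4 -0.6] [0.01 0.   0.01]
0.0 14.93 0.001 0.0 [0.5101 0.0327 0.0255] [-0.1  0.4 -0.4] [ 0.04 -0.02 -0.01]
end 15.22 0.002 0.0 [0.5101 0.0327 0.0255] [-1.2 -0.3  0.1] [ 0.07 -0.04 -0.  ]
```

View pics/w34.png

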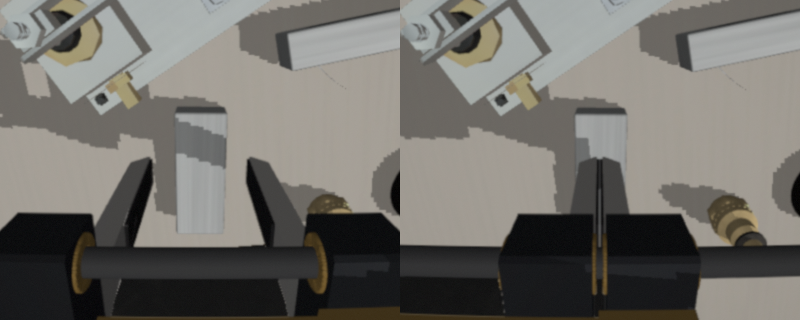

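The left half (open) shows the fingers straddling the block at columns 176–226. The right half shows them shut above it, so the tips are higher than the block's top. I'll check the real height by solving for z from the block's apparent size.

```bash
python3 - <<'E'
from h import *
c=r.get_calibration("wrist");s=r.read_state()
im=cv2.imread("pics/w3.png"); 
W=np.array([[175,112],[226,112],[224,232],[178,233]])+[80,80.]
for z in(.03,.02,.01,.0,-.01):
    P=ray(c,W,z)[:,:2];print(z,[round(1e3*np.linalg.norm(P[i]-P[j]),1) for i,j in((0,1),(2,3),(1,2),(3,0))],P.mean(0).round(4))
T=Ro.from_quat(s["tool_rot"]).as_matrix()
print(proj(c,[s["position"]+T@[0,0,.022]]), s["q"])
# scene/top consistency of table height: coupling & block in scene camera
for n in("scene","top"):
    im=r.snapshot(n)[:,:,::-1];cv2.imwrite(f"pics/{n}3.png",im)
    print(n,proj(r.get_calibration(n),[s["position"]+T@[0,0,.022],s["position"]+T@[0,0,-.1],[.522,.0316,.02]]).round(1).tolist())
E
python3 - <<'E'
import cv2,numpy as np
a=cv2.imread('pics/scene3.png')[120:300,170:370];b=cv2.imread('pics/top3.png')[120:300,180:380]
cv2.imwrite('pics/st3.png',cv2.resize(np.hstack([a,b]),None,fx=2,fy=2,interpolation=cv2.INTER_CUBIC))
E
```

```text
0.03 [np.float64(30.6), np.float64(31.2), np.float64(83.8), np.float64(84.5)] [0.5162 0.0323]
0.02 [np.float64(32.3), np.float64(33.0), np.float64(88.4), np.float64(89.2)] [0.521  0.0319]
0.01 [np.float64(34.0), np.float64(34.7), np.float64(93.0), np.float64(93.8)] [0.5257 0.0315]
0.0 [np.float64(35.6), np.float64(36.4), np.float64(97.6), np.float64(98.5)] [0.5305 0.0311]
-0.01 [np.float64(37.3), np.float64(38.1), np.float64(102.2), np.float64(103.1)] [0.5353 0.0307]
[[280.38260697 232.01787578]] [-7.21477761e-02  3.43616307e-01  1.89177231e+00 -4.52094918e-05
  9.06191993e-01 -1.54789974e+00]
scene [[264.9, 220.3], [264.5, 177.7], [263.1, 211.4]]
top [[267.5, 209.0], [265.4, 196.9], [268.0, 202.3]]
```

View pics/st3.png

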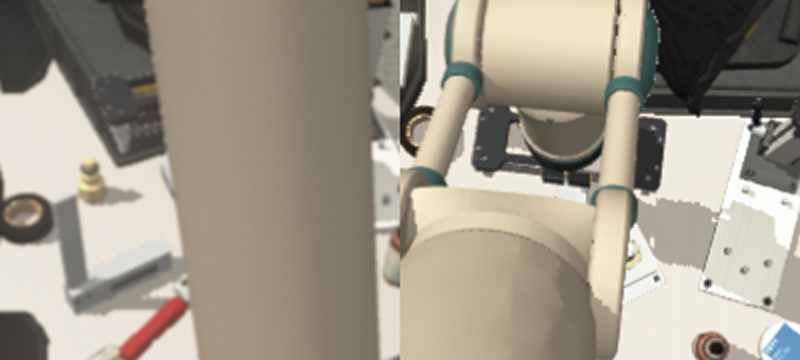

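The tip's image row and the gap width both put the real fingertips about 10 mm behind the TCP. The task says 22 mm ahead, so the fingers sit about 30 mm short of the stated geometry. The top view shows only the arm over the spot. I'll find the true tip height by touching the table gently with the open fingers straddling the block.

```bash
python3 - <<'E'
from h import *
s=st("0");p=s["position"].copy()
p[2]=.06; r.move_straight(p,feed=.15); r.move_gripper(.62,50); 
z=.012; p[2]=z; r.move_straight(p,feed=.1); r.pause(.1); b=st("b")["ft_force"][2]
while z>-.014:
    z-=.002; p[2]=z; r.move_straight(p,feed=.04); f=r.read_state()
    if f["ft_force"][2]-b>4: st("touch");break
st("stop")
E
```

```text
0 15.38 0.004 0.0 [0.5101 0.0327 0.0255] [ 0.6 -0.1  0.1] [ 0.07 -0.05  0.01]
b 17.49 0.621 0.0 [0.5108 0.0327 0.0127] [ 0.5 -0.6 -0.5] [ 0.03 -0.01 -0.  ]
touch 19.99 0.616 6.5 [ 0.5102  0.0327 -0.0064] [-3.6 -0.2 12.7] [ 0.04  0.67 -0.02]
stop 19.99 0.616 6.5 [ 0.5102  0.0327 -0.0064] [-3.6 -0.2 12.7] [ 0.04  0.67 -0.02]
```

The tips touch the table at TCP z of about −0.0055, so they end about 6 mm behind the TCP. I'll use that offset from here on: back off 2.5 mm, grip and verify.

```bash
python3 - <<'E'
from h import *
p=r.read_state()["position"].copy(); p[2]=-.003; r.move_straight(p,feed=.1)
r.move_gripper(0,50); s=st("grip")
if s["finger_gap"]>.3:
    p[2]=.2; r.move_straight(p,feed=.2); st("lift")
    y=-.273;u=np.array([np.cos(y),np.sin(y)]);N=np.array([.460,-.1688]);q=down(np.pi/2+y)
    r.goto([.38,0,.2],q); r.goto([*(N-.092*u),.2],q); r.pause(.15)
    np.save("wc2.npy",r.get_calibration("wrist"),allow_pickle=True)
    im=r.snapshot("wrist")[:,:,::-1]; cv2.imwrite("pics/w5.png",im); st("wp")
E
```

```text
grip 20.75 0.358 50.0 [ 0.51    0.0329 -0.0033] [ 0.1  0.6 -1.5] [0.17 0.   0.01]
lift 21.92 0.358 50.0 [0.5089 0.0328 0.1985] [-0.4  0.9 -5.6] [-0.04  0.09  0.01]
wp 23.35 0.36 50.0 [ 0.3717 -0.1431  0.1999] [-0.7  1.4 -5.4] [ 0.    0.05 -0.  ]
```

Gripped: the gap is 33.7 mm and the force 50 N. Next I'll hover low over the nest and take my last viewed picture there.

```bash
python3 - <<'E'
from h import *
y=-.275;u=np.array([np.cos(y),np.sin(y)]);N=np.array([.4598,-.1690]);q=down(np.pi/2+y)
r.move_straight([*(N-.092*u),.09],q,feed=.2); r.move_straight([*(N-.012*u),.09],q,feed=.2); r.move_straight([*(N-.012*u),.034],q,feed=.1)
r.pause(.2);st("hover"); c=r.get_calibration("wrist");np.save("wc6.npy",c,allow_pickle=True)
im=r.snapshot("wrist")[:,:,::-1]; cv2.imwrite("pics/w6.png",im); st("h")
# predicted pin-top pixels and block bottom corners
M=np.array([[np.cos(y),-np.sin(y)],[np.sin(y),np.cos(y)]])
pin=np.array([[-36,-23],[-36,23],[-51,0],[36,-23],[36,23]])/1e3
print(proj(c,np.c_[pin@M.T+N,np.full(5,.024)]).round(1).tolist())
v=im[100:260,190:370]; cv2.imwrite("pics/c6.png",cv2.resize(v,None,fx=3.7,fy=3.7,interpolation=cv2.INTER_CUBIC)[:600,:800])
E
```

```text
hover 25.51 0.357 50.0 [ 0.4488 -0.1661  0.0347] [ 0.1 -0.1 -5.3] [ 0.01 -0.   -0.04]
h 25.56 0.361 50.0 [ 0.4487 -0.166   0.0346] [-0.7 -0.7 -4.8] [-0.01  0.04 -0.02]
[[245.5, 202.9], [315.5, 203.0], [280.6, 180.5], [248.5, 298.4], [312.0, 298.5]]
```

View pics/c6.png

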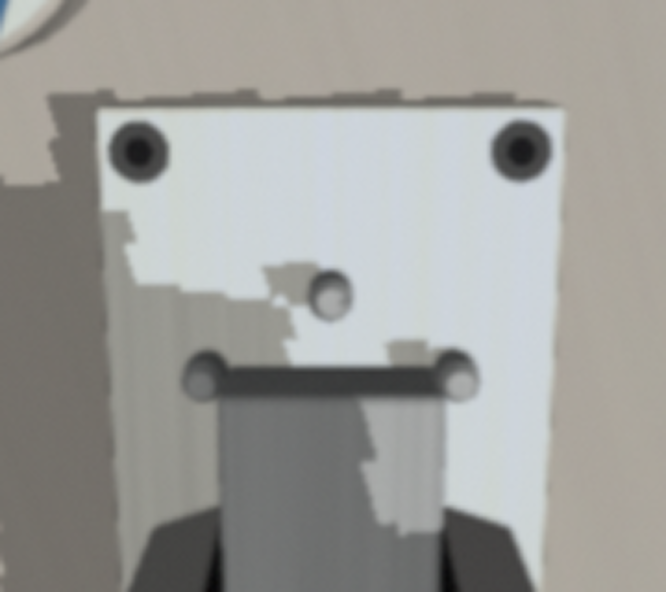

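The close view shows the end-pin cap at crop (331,302), the side-pin caps at (203,385) and (460,383), and the block's near end with its bottom edge at row 367 and top edge at row 398, columns 219–444. It's well aligned and needs about 1 mm of correction.

```bash
python3 - <<'E'
from h import *
c=np.load("wc6.npy",allow_pickle=True).item();f=lambda p:np.array(p)/3.7+[190,100]-.36
y=-.275;u=np.array([np.cos(y),np.sin(y)]);v=np.array([-u[1],u[0]]);tcp=np.array([.4488,-.1661])
loc=lambda P:np.c_[(P[:,:2]-tcp)@u,(P[:,:2]-tcp)@v].round(4)
print("pins",loc(ray(c,f([[331,302],[203,385],[460,383]]),.0235)).tolist())
print("plate corners",loc(ray(c,f([[99,106],[565,106]]),.012)).tolist())
print("block top",loc(ray(c,f([[219,398],[444,398]]),.0517)).tolist())
print("block bot",loc(ray(c,f([[221,367],[440,367]]),.0317)).tolist())
E
```

```text
pins [[-0.039, -0.0007], [-0.0239, -0.0235], [-0.0243, 0.0222]]
plate corners [[-0.0719, -0.0417], [-0.072, 0.0405]]
block top [[-0.03, -0.0179], [-0.03, 0.0166]]
block bot [[-0.0295, -0.0194], [-0.0295, 0.0178]]
```

```bash
python3 - <<'E'
from h import *
y=-.275;u=np.array([np.cos(y),np.sin(y)]);P=np.array([.4598,-.1690])-.0148*u;q=down(np.pi/2+y)
r.move_straight([*P,.034],feed=.05); b=st("b")["ft_force"][2]
z=.018; r.move_straight([*P,z],feed=.05)
while z>.006:
    z-=.0015; r.move_straight([*P,z],feed=.04); s=r.read_state()
    if s["ft_force"][2]-b>6: break
s=st("contact"); print("cmd",z)
E
```

```text
b 25.81 0.353 50.0 [ 0.4452 -0.1648  0.0341] [-0.5 -0.5 -4.2] [0.   0.05 0.03]
contact 28.02 0.356 50.0 [ 0.4458 -0.1651  0.0087] [-0.4  1.6  5.7] [0.14 0.12 0.  ]
cmd 0.0075
```

The block seats at the expected height, so I'll release it. The square needs an IK check, because its heading puts joint 6 near its range limit.

```bash
python3 - <<'E'
from h import *
r.move_gripper(.5,50); p=r.read_state()["position"].copy(); p[2]=.09; r.move_straight(p,feed=.15)
y=-.275;u=np.array([np.cos(y),np.sin(y)]);P=p[:2]-.08*u
r.move_straight([*P,.12],feed=.2); st("clear")
np.save("wc7.npy",r.get_calibration("wrist"),allow_pickle=True)
cv2.imwrite("pics/w7.png",r.snapshot("wrist")[:,:,::-1]); cv2.imwrite("pics/top7.png",r.snapshot("top")[:,:,::-1])
def tq(yaw,th): return (Ro.from_rotvec(th*np.array([np.cos(yaw),np.sin(yaw),0]))*Ro.from_quat(down(yaw))).as_quat()
S=np.array([.4376,.1427]);ys=1.679;us=np.array([np.cos(ys),np.sin(ys)])
H=np.array([.4598,-.1692])+.018*u
for th in(-.5,-.4,-.3,-.2,0,.2,.3,.4,.5):
  R=Ro.from_quat(tq(ys+np.pi/2,th)).as_matrix()
  a=r.inverse_kinematics([*(S-.03*us),.02],tq(ys+np.pi/2,th)); b=r.inverse_kinematics([*(H-.03*u),.05],tq(y+np.pi/2,th))
  print(th,"z.us",round(float(R[:2,2]@us),2),None if a is None else a.round(2),None if b is None else b.round(2))
E
```

```text
clear 29.74 0.5 0.0 [ 0.3691 -0.1436  0.1198] [-0.5  0.2 -0.3] [ 0.   -0.01 -0.  ]
-0.5 z.us 0.48 [-0.31  0.37  2.05  0.54  1.02  2.36] [-0.65  0.1   2.36  0.7   0.27 -2.59]
-0.4 z.us 0.39 [-0.24  0.33  2.04  0.46  0.96  2.49] [-0.61  0.11  2.27  0.33  0.4  -2.19]
-0.3 z.us 0.3 [-0.16  0.31  2.04  0.37  0.91  2.63] [-0.57  0.14  2.18  0.17  0.54 -2.  ]
-0.2 z.us 0.2 None [-0.54  0.18  2.1   0.08  0.68 -1.9 ]
0 z.us 0.0 None [-0.5   0.27  1.93 -0.    0.94 -1.8 ]
0.2 z.us -0.2 None [-0.47  0.38  1.77 -0.04  1.18 -1.74]
0.3 z.us -0.3 [ 0.35  0.34  1.97 -0.37  0.93 -2.67] [-0.46  0.44  1.7  -0.06  1.3  -1.73]
0.4 z.us -0.39 [ 0.42  0.38  1.96 -0.46  0.99 -2.54] [-0.45  0.5   1.63 -0.07  1.41 -1.72]
0.5 z.us -0.48 [ 0.49  0.43  1.94 -0.54  1.05 -2.42] [-0.44  0.56  1.56 -0.08  1.52 -1.71]
```

Leaning the tool about 0.35 rad away from the post gives a reachable pick and home pose, with joint 6 unwinding the long way in between. First I'll check the height of the clamp's handle near the pick, and measure the seated block from the top camera.

```bash
python3 - <<'E'
from h import *
t=r.get_calibration("top");c=np.load("wc.npy",allow_pickle=True).item();sc=r.get_calibration("scene")
def cen(im,msk,roi):
    x0,y0,x1,y1=roi;m=np.zeros(im.shape[:2],np.uint8);m[y0:y1,x0:x1]=msk[y0:y1,x0:x1];return m
def red(im):
    h=cv2.cvtColor(im,cv2.COLOR_BGR2HSV);return (((h[...,0]<8)|(h[...,0]>172))&(h[...,1]>140)).astype(np.uint8)
A,B,S=[cv2.imread(f"pics/{n}.png") for n in("top0","w1","scene0")]
def ends(m):
    p=np.argwhere(m)[:,::-1].astype(float);d=p-p.mean(0);v=np.linalg.svd(d,full_matrices=False)[2][0];k=d@v
    return p[k>k.max()-2].mean(0),p[k<k.min()+2].mean(0)
ea=ends(cen(A,red(A),(180,270,230,305)));es=ends(cen(S,red(S),(225,260,265,302)))
print([e.round(1) for e in ea],[e.round(1) for e in es])
ea=sorted(ea,key=lambda e:e[0]);es=sorted(es,key=lambda e:e[0])
for a,b in zip(ea,es): print("handle end",tri(t,a,sc,b))
# seated block check: bright/grey edges -> print top-view row profile is skipped; use wrist w7
c7=np.load("wc7.npy",allow_pickle=True).item();y=-.275;u=np.array([np.cos(y),np.sin(y)]);v=np.array([-u[1],u[0]]);N=np.array([.4598,-.169])-[0,0]
X=[np.r_[N+a*u+b*v,.032] for a,b in((-.045,-.017),(-.045,.017),(.045,.017),(.045,-.017))]
print("pred block top in w7",proj(c7,X).round(1).tolist(), "top7",proj(t,X).round(1).tolist())
W=cv2.imread("pics/w7.png");p=proj(c7,X)
e=cv2.cvtColor(W,cv2.COLOR_BGR2GRAY)
m=((p[0]+p[1])/2).round().astype(int);print("near-end column profile",m,e[m[1]-14:m[1]+10,m[0]].tolist())
k=(p[0]*.75+p[3]*.25).round().astype(int);print("row profile",k,e[k[1],k[0]-10:k[0]+60].tolist())
k=(p[0]*.35+p[3]*.65).round().astype(int);print("row profile far",k,e[k[1],k[0]-10:k[0]+60].tolist())
E
```

```text
[array([188.3, 297.3]), array([219.9, 281.8])] [array([231.9, 296.8]), array([259.1, 271.2])]
handle end [0.31  0.185 0.072]
handle end [0.343 0.122 0.068]
pred block top in w7 [[262.3, 254.8], [297.7, 254.8], [296.1, 332.9], [263.7, 332.9]] top7 [[361.4, 253.5], [346.2, 248.9], [357.1, 209.7], [372.0, 214.2]]
near-end column profile [280 255] [77, 92, 113, 139, 163, 171, 168, 150, 105, 72, 64, 70, 102, 141, 164, 172, 173, 173, 172, 173, 173, 173, 173, 173]
row profile [263 274] [148, 150, 152, 155, 154, 153, 154, 153, 145, 137, 154, 175, 178, 179, 180, 180, 179, 179, 179, 178, 178, 175, 174, 173, 173, 172, 173, 172, 174, 175, 173, 173, 174, 176, 177, 175, 171, 171, 170, 169, 170, 170, 166, 166, 185, 210, 217, 217, 217, 217, 217, 218, 217, 217, 217, 217, 216, 218, 217, 217, 217, 216, 217, 217, 216, 203, 159, 88, 28, 10]
row profile far [263 306] [146, 146, 147, 148, 150, 152, 150, 150, 150, 144, 143, 162, 175, 178, 180, 180, 180, 179, 178, 178, 177, 173, 171, 171, 171, 172, 173, 173, 173, 172, 172, 173, 176, 178, 175, 173, 172, 171, 170, 168, 167, 168, 174, 193, 211, 215, 216, 216, 217, 216, 216, 216, 217, 216, 216, 216, 216, 217, 217, 217, 217, 217, 215, 212, 198, 180, 174, 173, 173, 173]
```

The seated block matches the nest prediction to about 0.5 mm. The handle end is at z of about 0.07, and the carriage's apparent size confirms the stated finger-to-body length of about 97 mm. The body therefore clears the handle. Next I'll pick the square.

```bash
cat >> h.py <<'E'
def tq(yaw,th): return (Ro.from_rotvec(th*np.array([np.cos(yaw),np.sin(yaw),0]))*Ro.from_quat(down(yaw))).as_quat()
TH=-.33
E
python3 - <<'E'
from h import *
S=np.array([.4376,.1427]);ys=1.679;us=np.array([np.cos(ys),np.sin(ys)]);q=tq(ys+np.pi/2,TH);P=S-.012*us
p=r.read_state()["position"].copy();p[2]=.25;r.move_straight(p,feed=.25)
r.move_gripper(.45,60)
r.goto([.38,.08,.25],q); r.goto([*P,.12],q); r.pause(.1); s=st("hover");print(s["q"].round(2)); b=s["ft_force"]
cv2.imwrite("pics/w8.png",r.snapshot("wrist")[:,:,::-1])
for z in (.06,.03,.0065):
    r.move_straight([*P,z],feed=.08); s=st(z)
    if np.linalg.norm(s["ft_force"]-b)>6: print("CONTACT");break
else:
    r.move_gripper(0,60); st("grip")
E
```

```text
Traceback (most recent call last):
workcell.MotionError: the arm cannot take that pose within its joint ranges
```

```bash
python3 - <<'E'
from h import *
S=np.array([.4376,.1427]);ys=1.679;us=np.array([np.cos(ys),np.sin(ys)]);P=S-.012*us
for th in(-.33,-.4):
  for z in(.25,.2,.12,.06,.0065):
    k=r.inverse_kinematics([*P,z],tq(ys+np.pi/2,th));print(th,z,None if k is None else k.round(2))
st("now")
E
```

```text
-0.33 0.25 None
-0.33 0.2 None
-0.33 0.12 None
-0.33 0.06 [-0.15  0.25  2.    0.38  1.01  2.66]
-0.33 0.0065 [-0.15  0.33  2.06  0.42  0.88  2.59]
-0.4 0.25 None
-0.4 0.2 None
-0.4 0.12 [-0.2   0.19  1.92  0.41  1.19  2.64]
-0.4 0.06 [-0.2   0.27  2.    0.44  1.04  2.57]
-0.4 0.0065 [-0.2   0.35  2.07  0.49  0.91  2.49]
now 34.6 0.449 0.0 [0.38   0.0799 0.25  ] [ 0.   0.  -0.1] [-0.11  0.06  0.03]
```

It did reach (.38,.08,.25). Only the hover was out of range at that lean. I'll use a 0.40 lean and approach at z = 0.12.

```bash
sed -i 's/^TH=.*/TH=-.40/' h.py; python3 - <<'E'
from h import *
S=np.array([.4376,.1427]);ys=1.679;us=np.array([np.cos(ys),np.sin(ys)]);q=tq(ys+np.pi/2,TH);P=S-.012*us
r.goto([*P,.115],q); r.pause(.1); s=st("hover");print(s["q"].round(2)); b=s["ft_force"]
cv2.imwrite("pics/w8.png",r.snapshot("wrist")[:,:,::-1])
for z in (.05,.025,.008):
    r.move_straight([*P,z],feed=.1); s=r.read_state()
    if np.linalg.norm(s["ft_force"]-b)>6: st("CONTACT");break
else:
    r.move_gripper(0,60); s=st("grip")
    if s["finger_gap"]>.2:
        r.move_straight([*P,.112],feed=.12); s=st("lift"); k=s["q"].copy(); k[1]-=.25
        r.goto_joints(k); st("up")
E
```

```text
hover 35.37 0.448 0.0 [0.4399 0.1303 0.1165] [-0.4 -0.4  1.5] [-0.09  0.07  0.01]
[-0.2   0.2   1.92  0.41  1.18  2.64]
grip 37.39 0.231 60.0 [0.4391 0.1307 0.0084] [-0.8 -1.3  3.6] [-0.11  0.18  0.1 ]
lift 38.41 0.225 60.0 [0.4381 0.1307 0.1112] [ 0.3  0.5 -5.7] [-0.68 -0.01 -0.04]
up 38.89 0.227 60.0 [0.4308 0.1317 0.2106] [ 0.3 -0.  -5.8] [-0.66  0.39  0.  ]
```

```bash
python3 - <<'E'
from h import *
y=-.275;u=np.array([np.cos(y),np.sin(y)]);N=np.array([.4598,-.1696]);q=tq(y+np.pi/2,TH)
A=N+.006*u; Z=.0084+.032
T=lambda back,dz:[*(A-back*u),Z+dz]
kh=r.inverse_kinematics(T(.10,.12),q); print(kh)
for b,d in((.035,.12),(.035,.04),(.035,0),(0,0),(-.004,-.002)): 
    k=r.inverse_kinematics(T(b,d),q);print(b,d,None if k is None else k.round(2))
if kh is not None:
    k0=r.read_state()["q"].copy(); k0[5]=0.4; k0[0]=(k0[0]+kh[0])/2
    r.goto_joints(k0); r.goto_joints(kh); st("at")
    r.pause(.1); np.save("wc9.npy",r.get_calibration("wrist"),allow_pickle=True);cv2.imwrite("pics/w9.png",r.snapshot("wrist")[:,:,::-1]);cv2.imwrite("pics/s9.png",r.snapshot("scene")[:,:,::-1])
E
```

```text
[-0.72309697 -0.20214039  2.19521388  0.23771825  0.79871406 -2.15506826]
0.035 0.12 [-0.63 -0.08  2.11  0.2   0.75 -2.04]
0.035 0.04 [-0.63  0.03  2.25  0.28  0.5  -2.15]
0.035 0 [-0.63  0.11  2.32  0.39  0.37 -2.26]
0 0 [-0.59  0.16  2.25  0.34  0.37 -2.18]
-0.004 -0.002 [-0.59  0.16  2.25  0.34  0.37 -2.18]
at 43.0 0.223 60.0 [ 0.3694 -0.1438  0.1604] [-0.3  0.2 -5.1] [0.22 0.73 0.03]
```

```bash
cat >> h.py <<'E'
y=-.275;u=np.array([np.cos(y),np.sin(y)]);v=np.array([-u[1],u[0]]);A=np.array([.4598,-.1696])+.006*u;Z=.0404
T=lambda back,dz:[*(A-back*u),Z+dz]
def rel(n,b):
    s=r.read_state();f=s["ft_force"]-b;print(n,round(s["time"],2),"fu %.1f fv %.1f fz %.1f"%(f[:2]@u,f[:2]@v,f[2]),s["moment"].round(2),((s["position"][:2]-A)@u*1e3).round(1),(s["position"][2]*1e3).round(1),round(s["finger_gap"],3));return f
E
python3 - <<'E'
from h import *
r.move_straight(T(.036,.035),feed=.2); r.move_straight(T(.036,.008),feed=.1); r.pause(.15)
b=r.read_state()["ft_force"]; rel("pre",b); np.save("b.npy",b)
dz=.006
while dz>-.008:
    dz-=.0015; r.move_straight(T(.036,dz),feed=.05)
    if (r.read_state()["ft_force"]-b)[2]>7: break
rel("down",b); print("dz",dz)
cv2.imwrite("pics/w10.png",r.snapshot("wrist")[:,:,::-1]);cv2.imwrite("pics/s10.png",r.snapshot("scene")[:,:,::-1])
E
```

```text
pre 44.45 fu 0.0 fv 0.0 fz 0.0 [ 0.2   0.71 -0.01] -35.1 49.7 0.231
down 45.7 fu -9.1 fv -0.3 fz 19.7 [ 0.24  0.91 -0.05] -35.6 40.3 0.228
dz -0.0014999999999999996
```

```bash
python3 - <<'E'
from h import *
b=np.load("b.npy"); dz=-.0006
r.move_straight(T(.036,dz),feed=.05); rel("eased",b)
for back in(.026,.016,.008,.004): r.move_straight(T(back,dz),feed=.05); f=rel(back,b)
back=.004;f0=f[:2]@u
while back>-.008:
    back-=.001; r.move_straight(T(back,dz),feed=.03); f=rel(back,b)
    if f[:2]@u-f0<-6: break
cv2.imwrite("pics/w11.png",r.snapshot("wrist")[:,:,::-1]);cv2.imwrite("pics/s11.png",r.snapshot("scene")[:,:,::-1]);cv2.imwrite("pics/t11.png",r.snapshot("top")[:,:,::-1])
E
```

```text
eased 46.05 fu -5.4 fv -0.5 fz 13.2 [ 0.12  0.71 -0.08] -35.8 40.4 0.231
0.026 46.4 fu 0.2 fv -0.7 fz 5.9 [ 0.    0.19 -0.02] -24.8 40.4 0.229
0.016 46.75 fu -5.7 fv -0.1 fz 15.7 [0.24 0.6  0.08] -16.1 40.3 0.231
0.008 47.06 fu -6.5 fv -0.7 fz 17.5 [ 0.15  0.63 -0.01] -8.1 40.3 0.227
0.004 47.31 fu -9.0 fv -1.4 fz 19.8 [ 0.13  0.8  -0.01] -4.5 40.4 0.227
0.003 47.56 fu -12.6 fv -2.8 fz 23.2 [ 0.03  1.2  -0.14] -4.2 40.3 0.23
0.002 47.81 fu -14.4 fv -3.2 fz 25.2 [ 0.02  1.34 -0.14] -3.5 40.3 0.225
0.001 48.06 fu -19.1 fv -3.6 fz 31.2 [-0.17  1.85 -0.26] -3.4 40.3 0.226
```

Solid contact about 3.5 mm earlier than predicted, which fits the uncertainty in where I gripped the square. I'll verify the post's tilt by tracking gauge features between the first and latest pictures.

```bash
python3 - <<'E'
from h import *
N=np.array([.4598,-.1696])
def W(px,pz,tilt,py=0): # post frame -> world (m)
    ct,s_=np.cos(tilt),np.sin(tilt); x=.083+.016+px*ct-pz*s_; z=.045+px*s_+pz*ct
    return np.r_[N+x*u+py*v,z]
for n,ref,seq in(("scene","scene0",("s9","s10","s11")),("top","top0",("top7","t11"))):
    c=r.get_calibration(n); pts=np.array([W(-.026,z,.12,q) for z in(.16,.2,.24) for q in(-.02,0,.02)])
    p0=proj(c,pts); g=cv2.imread(f"pics/{ref}.png",0)
    m=np.zeros_like(g); cv2.fillConvexPoly(m,cv2.convexHull(p0.astype(np.int32)),255); m=cv2.dilate(m,np.ones((9,9)))
    f=cv2.goodFeaturesToTrack(g,20,.02,4,mask=m)
    a=proj(c,[W(-.026,.2,t) for t in(.12,.06,0,-.05)]); print(n,"pred shift per tilt",(a-a[0]).round(1).tolist(),"at",a[0].round(0))
    for q in seq:
        h=cv2.imread(f"pics/{q}.png",0); o,stt,e=cv2.calcOpticalFlowPyrLK(g,h,f,None,winSize=(13,13),maxLevel=3)
        bk,s2,_=cv2.calcOpticalFlowPyrLK(h,g,o,None,winSize=(13,13),maxLevel=3)
        ok=(stt.ravel()==1)&(np.abs(bk-f).max((1,2))<.7); d=(o-f).reshape(-1,2)[ok]; print(q,ok.sum(),np.median(d,0).round(1) if ok.sum() else None,np.std(d,0).round(1) if ok.sum() else None)
E
```

```text
scene pred shift per tilt [[0.0, 0.0], [-1.7, -4.2], [-3.5, -8.1], [-4.9, -11.1]] at [364. 104.]
s9 0 None None
s10 0 None None
s11 0 None None
top pred shift per tilt [[0.0, 0.0], [2.0, -6.8], [4.0, -13.6], [5.5, -19.1]] at [390. 186.]
top7 9 [ 0. -0.] [2.8 1.4]
t11 6 [ 2.8 -9.7] [1.3 2. ]
```

```bash
python3 - <<'E'
from h import *
N=np.array([.4598,-.1696])
def W(px,pz,tilt,py=0):
    ct,s_=np.cos(tilt),np.sin(tilt); x=.099+px*ct-pz*s_; z=.045+px*s_+pz*ct
    return np.r_[N+x*u+py*v,z]
c=r.get_calibration("top");g=cv2.imread("pics/top0.png",0);h=cv2.imread("pics/t11.png",0)
m=np.zeros_like(g);m[155:215,355:418]=255
f=cv2.goodFeaturesToTrack(g,40,.01,3,mask=m)
o,a,e=cv2.calcOpticalFlowPyrLK(g,h,f,None,winSize=(15,15),maxLevel=3);bk,_,_=cv2.calcOpticalFlowPyrLK(h,g,o,None,winSize=(15,15),maxLevel=3)
ok=(a.ravel()==1)&(np.abs(bk-f).max((1,2))<.7)
for p,d in zip(f.reshape(-1,2)[ok],(o-f).reshape(-1,2)[ok]): print(p.round(0),d.round(1),end="; ")
print()
for z in(.05,.1,.15,.2,.245):
    k=proj(c,[W(-.026,z,.12),W(-.026,z,0)]);print(z,k[0].round(1),(k[1]-k[0]).round(1))
for n in("top0","t11"):
    G=cv2.imread(f"pics/{n}.png")[140:215,360:420]; cv2.imwrite(f"pics/g_{n}.png",G)
    d=(G.max(2)<75).astype(np.uint8); k,l,s,ce=cv2.connectedComponentsWithStats(d); i=1+np.argsort(-s[1:,4])[:3]; print(n,s[i].tolist())
E
```

```text
[361. 180.] [ 0.  -0.1]; [392. 189.] [ 2.9 -9.8]; [374. 180.] [ 4.3 -7.6]; [361. 184.] [-0.  -0.1]; [364. 179.] [-0. -0.]; [402. 191.] [ -0.2 -10.8]; [356. 175.] [ 0. -0.]; [367. 187.] [-0.4 -0.5]; [389. 192.] [ 2.6 -9.4]; [375. 188.] [ 4.1 -8.3]; [390. 196.] [ 2.7 -9.3]; [409. 171.] [  0.6 -18.3]; [360. 189.] [ 0.1 -0.2]; [361. 175.] [ 0. -0.]; [390. 184.] [ 2.7 -9.4]; [357. 169.] [-0.  0.]; [381. 213.] [-0.3  0.8]; [361. 168.] [-0.  0.]; 
0.05 [373.3 196.4] [ 1.1 -3. ]
0.1 [378.  193.4] [ 1.9 -6.1]
0.15 [383.4 190.1] [ 2.9 -9.6]
0.2 [389.5 186.4] [  4.  -13.6]
0.245 [395.8 182.5] [  5.1 -17.6]
top0 [[0, 0, 53, 52, 931], [0, 0, 22, 15, 270], [8, 58, 14, 11, 61]]
t11 [[20, 8, 37, 34, 517], [0, 0, 22, 15, 268], [0, 28, 19, 11, 136]]
```

```bash
python3 - <<'E'
from h import *
N=np.array([.4598,-.1696]);c=r.get_calibration("top")
def circ(t):
    a=np.linspace(0,2*np.pi,180);px,pz=-.026,.215+.03*np.sin(a);ct,s_=np.cos(t),np.sin(t)
    x=.099+px*ct-pz*s_;z=.045+px*s_+pz*ct;py=.03*np.cos(a)
    return proj(c,np.c_[N+x[:,None]*u+py[:,None]*v,z])
cols=list(range(388,412,4))
for t in(.12,.06,.03,0,-.03):
    m=np.zeros((420,560),np.uint8);cv2.fillPoly(m,[circ(t).round().astype(np.int32)],1)
    print(t,[int(np.flatnonzero(m[:,k]).max()) if m[:,k].any() else None for k in cols],circ(t).min(0).round(1),circ(t).max(0).round(1))
for n in("top0","t11"):
    G=cv2.imread(f"pics/{n}.png",0)
    print(n)
    for k in cols: print(k,G[150:212,k].tolist()[::2])
s=r.read_state();print(s["time"],s["tool_rot"].round(4),tq(y+np.pi/2,TH).round(4),s["q"].round(3))
E
```

```text
0.12 [188, 189, 190, 190, 191, 191] [373.9 179.3] [409.5 190.8]
0.06 [181, 182, 183, 184, 184, 184] [376.1 171. ] [411.8 184. ]
0.03 [178, 179, 180, 180, 181, 181] [377.1 166.9] [412.9 180.7]
0 [174, 175, 176, 177, 177, 177] [378.2 162.7] [414.  177.4]
-0.03 [171, 172, 173, 174, 174, 174] [379.2 158.6] [415.  174.2]
top0
388 [85, 84, 82, 83, 87, 84, 82, 75, 93, 74, 76, 80, 76, 72, 68, 64, 97, 99, 42, 35, 32, 84, 153, 161, 160, 161, 161, 162, 161, 162, 161]
392 [92, 92, 90, 86, 87, 88, 79, 64, 52, 79, 69, 65, 66, 65, 70, 64, 80, 53, 62, 101, 224, 232, 222, 231, 219, 160, 161, 161, 161, 162, 162]
396 [81, 81, 82, 86, 85, 84, 78, 64, 68, 70, 67, 60, 59, 65, 60, 57, 57, 88, 91, 45, 232, 231, 230, 230, 229, 227, 160, 162, 161, 161, 161]
400 [82, 83, 83, 82, 81, 84, 82, 67, 61, 61, 67, 63, 60, 60, 64, 65, 63, 55, 91, 39, 184, 232, 231, 231, 231, 231, 227, 184, 231, 224, 161]
404 [81, 84, 84, 82, 82, 84, 86, 72, 57, 74, 51, 56, 52, 48, 51, 57, 56, 54, 75, 50, 39, 115, 113, 113, 112, 115, 114, 113, 115, 119, 119]
408 [82, 80, 79, 78, 77, 75, 76, 76, 74, 73, 82, 63, 49, 46, 45, 45, 38, 52, 43
[... 373 characters left out ...]
74, 77, 71, 79, 71, 98, 113, 56, 98, 115, 50, 88, 76, 232, 235, 234, 235, 234, 234, 234, 234, 234, 234, 231, 165, 166, 166, 166, 167]
400 [86, 73, 65, 61, 67, 63, 60, 61, 113, 104, 97, 107, 62, 98, 139, 238, 235, 235, 235, 235, 235, 235, 235, 235, 235, 235, 232, 190, 229, 166, 167]
404 [76, 73, 68, 61, 66, 69, 69, 62, 77, 96, 104, 108, 63, 108, 118, 120, 118, 117, 115, 115, 117, 116, 117, 117, 116, 118, 118, 117, 119, 122, 120]
408 [85, 73, 62, 57, 54, 58, 64, 70, 64, 70, 113, 110, 43, 108, 120, 117, 116, 118, 119, 121, 121, 120, 119, 119, 120, 120, 119, 122, 122, 122, 120]
48.2083 [ 0.1335  0.9711 -0.027   0.196 ] [ 0.1343  0.9708 -0.0272  0.1968] [-0.594  0.151  2.256  0.341  0.374 -2.186]
```

The gauge rim boundary moved from row ~190 to ~175.5, which matches the plumb prediction within about 0.01 rad. One more small push will confirm it's firmly home, then hold and recheck.

```bash
python3 - <<'E'
from h import *
b=np.load("b.npy"); rel("now",b)
r.move_straight(T(0,-.0006),feed=.02); rel("push",b); r.move_straight(T(-.0005,-.0002),feed=.02); rel("push2",b)
r.pause(.6); rel("hold",b)
G=r.snapshot("top")[:,:,::-1];cv2.imwrite("pics/t12.png",G);G=cv2.cvtColor(G,cv2.COLOR_BGR2GRAY)
for k in(400,404,408): print(k,G[166:184,k].tolist())
H=cv2.imread("pics/t11.png",0)
for k in(400,404,408): print(k,H[166:184,k].tolist())
E
```

```text
now 48.21 fu -19.3 fv -5.0 fz 31.2 [-0.22  1.88 -0.3 ] -3.4 40.3 0.228
push 48.46 fu -24.9 fv -6.3 fz 37.7 [-0.39  2.47 -0.46] -3.4 40.3 0.228
push2 48.71 fu -25.1 fv -8.0 fz 36.9 [-0.49  2.64 -0.55] -3.4 40.3 0.229
hold 49.31 fu -25.3 fv -7.2 fz 36.0 [-0.5   2.61 -0.5 ] -3.4 40.3 0.227
400 [114, 114, 98, 83, 99, 99, 107, 101, 62, 49, 98, 111, 138, 227, 239, 237, 236, 236]
404 [75, 93, 97, 84, 104, 110, 108, 109, 64, 44, 109, 120, 120, 120, 121, 121, 120, 119]
408 [64, 55, 69, 102, 112, 110, 111, 85, 44, 41, 110, 122, 121, 119, 118, 117, 117, 119]
400 [113, 113, 104, 86, 97, 99, 107, 101, 62, 49, 98, 111, 139, 226, 238, 236, 235, 235]
404 [77, 93, 96, 84, 104, 109, 108, 109, 63, 43, 108, 119, 118, 119, 120, 120, 118, 119]
408 [64, 55, 70, 101, 113, 110, 110, 85, 43, 41, 108, 122, 120, 119, 117, 116, 116, 118]
```

```bash
python3 - <<'E'
from h import *
b=np.load("b.npy"); r.move_straight(T(.001,-.0003),feed=.02); r.pause(.3); rel("hold",b)
print(r.sign_off())
E
```

```text
hold 49.91 fu -17.6 fv -3.6 fz 28.6 [-0.09  1.8  -0.22] -3.4 40.3 0.228
the job is handed in; nothing more can be done
None
```

The job is handed in at about 50 s: the parallel lies released in its nest, and the square is still gripped and pressed home with about 18 N towards the post and 29 N down; by the top camera the post is plumb to about 0.01 rad, though the square stopped 3.4 mm short of my predicted position, which I put down to where I gripped it.

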